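# Lock a contact-printing frame with a T-slot hold-down

## Robot

A 7-joint arm with a two-finger parallel gripper is mounted at the origin on the work surface. World frame = base frame: x ahead of the robot, y to its left, z up, the work surface at z = 0. Lengths are in mm, angles in rad, forces in N, time in s.
With the tool pointing down it reaches from about 400 to 900 mm from the base axis. Payload 5.5 kg.
Tool frame: the origin (TCP) lies where the fingers leave the gripper's body, on its centre line; the fingertips stand 73 mm ahead of it and the grasp point (between the pads) lies 54 mm ahead of it; z points along the fingers, x is the direction in which the jaws open and shut, and the axes are right-handed (so a half turn about z gives the same grasp; the last joint's range is limited). The gripper opens to 85 mm and grips with 20 to 120 N. Pads are 22 mm wide; open, the fingers measure 114 mm over their backs; the gripper's body (76 mm by 85 mm) begins 54 mm behind the grasp point. The pads swing forward as they close: fully open they stand 13 mm farther back than shut.
Start: joints at [1.476, 0.501, -0.427, 1.55, 0.221, 1.138, -0.21], TCP at [227.669, -608.823, 303.91] pointing down, gripper open.
Joint ranges: [-2.88, 2.88], [-0.31, 2.03], [-1.54, 1.56], [0.2, 2.42], [-1.41, 4.55], [0.19, 2.02], [-2.57, 2.57]. Speed limits (rad/s): [2.57, 2.57, 3.14, 3.14, 3.14, 3.14, 3.14].

## Interface

Orientations are given as a rotation vector (axis times angle).
In Python, from station import * gives the robot as it stands.
- The arm moves only by the tool send_rows, never from a script. Its arguments are lists of equal length, an entry for each row: "slide": the shift along the tool's x, y, z scaled (see below), a list of three; "dr": the turn, a rotation vector about the tool's x, y, z scaled (see below), a list of three; "claw": the finger opening in mm, from 0 to 85.4. A call has 1 to 8 rows; each row shifts and turns the commanded pose from where the row before left it, along the tool's axes as they then stand; what a row does not reach is not made up. The controller multiplies each number of a shift by 0.2 m and each number of a turn by 0.1 rad. A row lasts 1/8 s, in which the tool goes at most 62.5 mm and 10.7 degrees, less where a joint would pass 70% of its speed; a pose out of reach is approached as far as the arm can. A call with a number of a shift or a turn outside -1 to 1 is refused whole. A call with a gripper value outside its range is refused whole. The fingers move at their own pace and stop on an object; "newtons" is the grip in N (left out, the last holds). Time passes only in rows, so rows that do not move let the fingers close. It gives the time, the measured TCP pose, the force and the opening at its end, in the units of the state.
- get_state(): the state, without advancing time (a new reading comes with each control period).
- snapshot(name): name is "side" or "top"; returns the picture (420x560x3 uint8, red, green, blue); there is no depth.
- camera_info(name): a dict with "intrinsics" (3x3 intrinsics, pixels), "D" ([k1, k2, p1, p2, k3] as OpenCV has them; the pictures are not rectified), "origin" and "rotation" of the camera in the world. Camera axes: x right, y up, looking along -z (the intrinsics and any distortion apply to the point x, -y, -z); pixel columns grow to the right and rows downward; lengths in mm; the calibration is good to about 2 mm. A picture is of the moment at which its call begins. camera_info takes no time and is no camera call.
- sign_off(): hands the job in, once; it reports no verdict.
Trained networks look in the newest picture that a camera, given by its name, has taken for a name from the list of things; names that differ only in an ending like _2 or _b are one class to them, and where a whole thing is asked for, a point or a joint stands for the part that bears it (a point fixed in the world has none). Each returns a list of dicts, best first, with "p" (0 to 1); they miss things now and then, are a little off and sometimes report something else, mostly with a low value. They report only what shows in the picture. A call takes as long as a camera call. They do not tell look-alikes from the thing itself.
- silhouettes(camera, label): "pixels" (420x560 bool, what is visible of it) and "pixel" ([column, row] in pixels, amid what is visible of it).
The state is a dict: "t": time; "joint_positions": joint angles; "dq": joint speeds; "joint_efforts": joint torques, N m; "ee_pos": TCP position; "tool_rot": TCP orientation; "wrist_force": force on the tool from outside, world axes, zero at the start; "moment": the same for the moment, N m; "gripper_width": finger opening in mm.
Only numpy, scipy, OpenCV 4.12 (cv2) and the standard library are available. Lean on these libraries where they do the work, as an engineer would, in place of code of your own. Each camera call takes 0.05 s, during which the arm holds its last target.

## Task

Lock the wooden printing frame down with the hold-down that has the straight bar handle. Lower its oblong foot into the wide pocket at one end of the slotted rail, slide it along the slot to the other, closed end, and turn it a quarter turn so that its foot locks under the rail and its strap lies across the frame's edge; then let go. Leave the round-knob hold-down standing where it is.

Things in the scene. Friction and masses are not known exactly. Their poses are not given: they have to be found in the camera images.
- bar_stud_center (a point): Hold-down to use, loose, upright, 82 mm tall, 0.22 kg; point on its axis 41 mm up. Steel foot 24 (x) x 48 (y) x 10 mm, shank dia 8, strap 20 x 116 (y) x 4 mm with underside 28 mm above the foot's underside, on top a wooden bar handle 14 (x) x 60 (y) x 20 mm high, its centre 31 mm above this point. All long along local y; z up; a half turn changes nothing. Grip the bar across its 14 mm.
- knob_stud_center (a point): The other hold-down, not to be moved: same height, shank and strap, but a round wooden knob (dia 36 mm, 20 mm high) and a round foot (dia 48 mm). Point on its axis, 41 mm above its underside.
- pocket (a point): Centre of the rail's entry pocket, at rail-top height (26 mm above table). Rail 74 x 232 mm, fixed along the wooden frame (26 mm high). y runs along the slot to the closed end, x towards the frame. Opening 40 (x) x 68 (y) mm, floor 22 mm below rail top; the foot enters only here, lengthwise. Then a 20 mm slot for the shank; under its 6 mm lips a channel 40 mm wide, 16 high, same floor.
- lock_end (a point): Locking place, on the slot's axis at rail-top height, 140 mm along +y from the pocket's centre, same axes. The visible slot ends 12 mm beyond it. Only here the channel under the lips widens, to 62 (x) x 74 (y) mm about this point, so the foot can turn a quarter turn either way and is then caught. The turned strap passes over the frame's border, which begins 37 mm from the slot's axis.
Mind the look-alikes: they are no part of the job. What is shaped like the part that bears bar_stud_center but blue or green is not meant.

How it is judged:
By the outcome, as a careful person would: the job done as asked, in the order asked, and still so for the second after the job is handed in, with the robot touching nothing.
It also fails if it takes over 46 s, if anything falls off the work surface, if the arm or the gripper's body presses on something with over 40 N, if the wrist force passes 120 N, or if a joint passes its speed limit or range.

## Working session

There is one attempt and no reset: what is moved stays moved. The work goes in short steps, Python scripts to look and compute and a tool call to move; the robot and the scene stay as the last step left them, time stands still between calls to the robot, and variables do not carry over. Pictures are saved under pics/ and viewed, and the job is handed in when it is done.

Besides the shell and the picture viewer there is one more tool, called after "Emit:" as name(argument=value, ...), one argument or row to a line, values as JSON. send_rows: Moves the arm, as the interface text tells. Shifts and turns lie within -1 to 1; 1 stands for 0.2 m of shift or 0.1 rad of turn. Its arguments: {"type":"object","properties":{"slide":{"type":"array"},"dr":{"type":"array"},"claw":{"type":"array"},"newtons":{"type":"number"}},"required":["slide","dr","claw"]}

```bash
mkdir -p pics; python3 - <<'E'
from station import *
import cv2
for n in("side","top"):
    im=snapshot(n); cv2.imwrite(f"pics/{n}0.png",im[:,:,::-1]); c=camera_info(n); print(n,c)
s=get_state();print(s)
E
```

```text
side {'intrinsics': array([[406.13047421,   0.        , 283.05807716],
       [  0.        , 406.13047421, 202.11953797],
       [  0.        ,   0.        ,   1.        ]]), 'D': array([-0.12388218,  0.        ,  0.        ,  0.        ,  0.        ]), 'origin': array([ 154.10461586, -493.27519974,  582.30854127]), 'rotation': array([ 0.75612737, -0.24231716, -0.58141935])}
top {'intrinsics': array([[400.82322195,   0.        , 278.5386697 ],
       [  0.        , 400.82322195, 205.93256845],
       [  0.        ,   0.        ,   1.        ]]), 'D': array([-0.08376994,  0.        ,  0.        ,  0.        ,  0.        ]), 'origin': array([304.75050096, -60.47382289, 908.17234192]), 'rotation': array([ 0.14632596, -0.15326793, -1.59283802])}
{'t': 0.1, 'joint_positions': array([ 1.47619868,  0.50175783, -0.42679857,  1.55132406,  0.22083075,
        1.13830657, -0.21026957]), 'dq': array([-0.00081871, -0.00106167, -0.00094875, -0.00297831, -0.0002684 ,
       -0.00049109,  0.00100152]), 'joint_efforts': array([-1.11340330e-02, -5.70806372e+01, -5.83873406e+00, -2.81744546e+01,
        1.04462507e-02,  5.55618855e-03, -1.57604217e-05]), 'ee_pos': array([ 227.4133458 , -608.39925823,  302.9687326 ]), 'tool_rot': array([-2.58052011e+00,  1.79000855e+00,  2.21312197e-03]), 'wrist_force': array([ 0.02249275, -0.01636418,  0.12144525]), 'moment': array([-0.00842312,  0.03312388, -0.04773834]), 'gripper_width': 85.25856283859393}
```

View pics/side0.png

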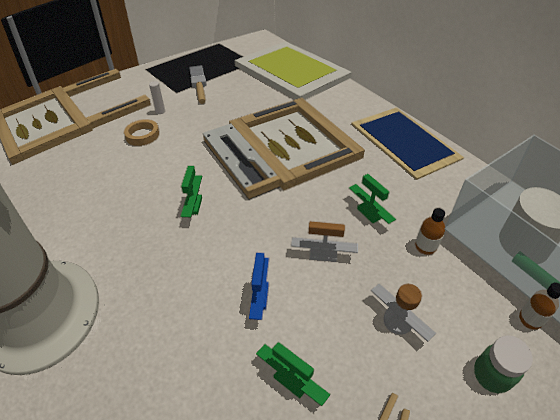

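View pics/top0.png

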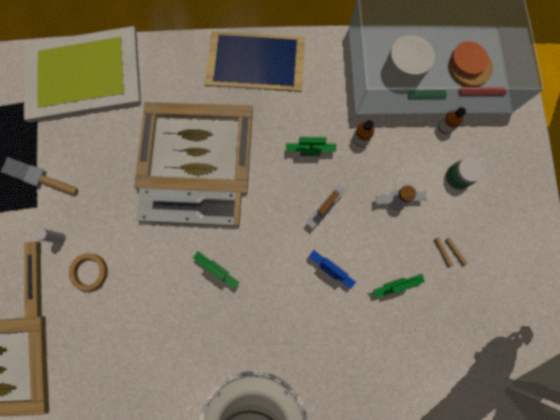

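```bash
cat > h.py <<'E'
from station import *
import cv2, numpy as np
from scipy.spatial.transform import Rotation as R
from scipy.optimize import least_squares
F=np.diag([1,-1,-1.])
def cam(n):
    c=camera_info(n); return c["intrinsics"],c["D"],np.array(c["origin"]),R.from_rotvec(c["rotation"]).as_matrix()
def proj(n,P):
    K,D,o,Rm=cam(n); X=(np.atleast_2d(P)-o)@Rm@F
    return cv2.projectPoints(X.reshape(-1,1,3),np.zeros(3),np.zeros(3),K,D)[0].reshape(-1,2)
def ray(n,px):
    K,D,o,Rm=cam(n); u=cv2.undistortPoints(np.array(px,float).reshape(-1,1,2),K,D).reshape(-1,2)
    d=np.c_[u,np.ones(len(u))]@F@Rm.T
    return o,d
def atz(n,px,z):
    o,d=ray(n,px); return o+d*((z-o[2])/d[:,2])[:,None]
def tri(ps,pt):
    r=least_squares(lambda P:np.r_[proj("side",P)[0]-ps,proj("top",P)[0]-pt],[400,0,30]); return r.x,r.fun
E
python3 - <<'E'
from h import *
t=cv2.imread("pics/top0.png"); s=cv2.imread("pics/side0.png")
a=cv2.resize(t[180:235,130:250],None,fx=6,fy=6,interpolation=3)
b=cv2.resize(t[180:235,295:355],None,fx=6,fy=6,interpolation=3)
cv2.imwrite("pics/tA.png",a)
c=cv2.resize(s[115:200,195:285],None,fx=6,fy=6,interpolation=3)
cv2.imwrite("pics/sA.png",c)
d=cv2.resize(s[210:270,280:365],None,fx=5,fy=5,interpolation=3)
o=np.zeros((330,360+425,3),np.uint8); o[:330,:360]=b; o[:300,360:]=d
cv2.imwrite("pics/B.png",o)
for n in("side","top"):
  for l in("bar_stud_center","knob_stud_center","pocket","lock_end"):
    for q in silhouettes(n,l):
        m=q["pixels"];ys,xs=np.where(m); print(n,l,round(q["p"],2),q["pixel"],m.sum(),(xs.min(),xs.max(),ys.min(),ys.max()) if len(xs) else 0)
E
```

```text
side bar_stud_center 0.97 [373.3, 200.0] 1070 (np.int64(350), np.int64(394), np.int64(175), np.int64(222))
side bar_stud_center 0.85 [257.3, 287.2] 935 (np.int64(250), np.int64(268), np.int64(253), np.int64(319))
side bar_stud_center 0.82 [191.0, 191.4] 800 (np.int64(180), np.int64(201), np.int64(166), np.int64(217))
side bar_stud_center 0.72 [324.8, 238.9] 1424 (np.int64(291), np.int64(357), np.int64(222), np.int64(261))
side bar_stud_center 0.65 [296.2, 371.9] 1983 (np.int64(257), np.int64(328), np.int64(342), np.int64(405))
side knob_stud_center 0.57 [401.6, 311.0] 1929 (np.int64(372), np.int64(435), np.int64(283), np.int64(341))
side pocket 0.77 [276.9, 147.9] 9573 (np.int64(203), np.int64(363), np.int64(99), np.int64(199))
side lock_end 0.86 [280.0, 146.8] 9807 (np.int64(202), np.int64(363), np.int64(98), np.int64(200))
top bar_stud_center 0.97 [396.7, 283.9] 545 (np.int64(374), np.int64(424), np.int64(274), np.int64(297))
top bar_stud_center 0.91 [322.1, 204.8] 486 (np.int64(307), np.int64(344), np.int64(185), np.int64(227))
top bar_stud_center 0.88 [311.5, 146.1] 739 (np.int64(286), np.int64(335), np.int64(136), np.int64(157))
top bar_stud_center 0.82 [217.2, 270.5] 552 (np.int64(193), np.int64(237), np.int64(252), np.int64(288))
top bar_stud_center 0.78 [332.7, 268.2] 590 (np.int64(310), np.int64(355), np.int64(251), np.int64(287))
top knob_stud_center 0.58 [400.3, 196.8] 711 (np.int64(376), np.int64(427), np.int64(186), np.int64(209))
top pocket 0.77 [190.4, 162.8] 13225 (np.int64(135), np.int64(252), np.int64(102), np.int64(225))
```

View pics/tA.png

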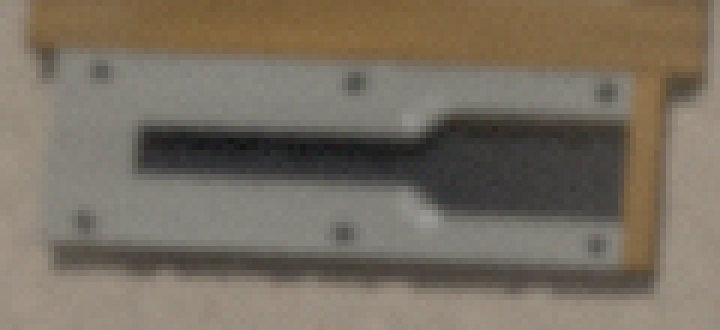

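View pics/sA.png

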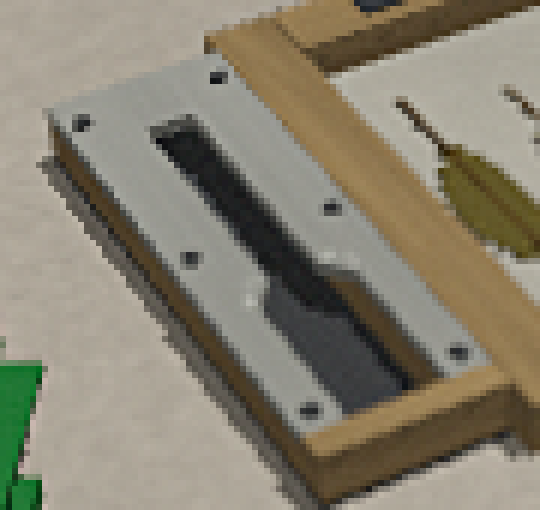

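View pics/B.png

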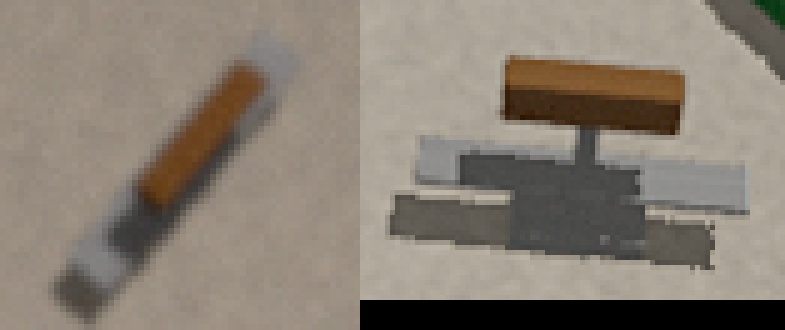

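```bash
cat > fit.py <<'E'
from h import *
def full(c,off,s): return (np.array(c,float)+.5)/s-.5+off
def fit(M,T,S,x0,fixz=None):
    # M points; T dict idx->px, S dict
    def P(p): 
        c,s=np.cos(p[3]),np.sin(p[3]); Rz=np.array([[c,-s,0],[s,c,0],[0,0,1]]); return M@Rz.T+p[:3]
    def f(p):
        W=P(p); return np.concatenate([(proj("top",W[list(T)])-np.array(list(T.values()))).ravel(),(proj("side",W[list(S)])-np.array(list(S.values()))).ravel()])
    r=least_squares(f,x0,loss="soft_l1"); return r.x,f(r.x).reshape(-1,2)
E
python3 - <<'E'
from fit import *
np.set_printoptions(precision=2,suppress=True)
M=np.array([[-7,30,41],[7,30,41],[7,-30,41],[-7,-30,41],[-10,58,-9],[10,58,-9],[10,-58,-9],[-10,-58,-9]],float)
t=lambda c:full(c,[295,180],6); s=lambda c:full(np.array(c)-[360,0],[280,210],5)
T={0:t((230,62)),1:t((268,72)),2:t((165,210)),3:t((137,192)),4:t((262,28)),5:t((300,62))}
S={0:s((685,73)),1:s((683,100)),2:s((503,88)),3:s((508,55)),4:s((748,168)),5:s((747,207)),6:s((415,178)),7:s((418,135))}
p,r=fit(M,T,S,[450,-150,41,-2.3]); print("stud",p,"\n",r)
M=np.array([[10,152,0],[-10,152,0],[20,-34,0],[-20,-34,0]],float)
t=lambda c:full(c,[130,180],6); s=lambda c:full(c,[195,115],6)
T={0:t((138,126)),1:t((138,172)),2:t((630,119)),3:t((620,218))}
S={0:s((200,115)),1:s((150,127)),2:s((440,380)),3:s((342,415))}
p,r=fit(M,T,S,[450,100,26,0]); print("rail",p,"\n",r)
c,q=np.cos(p[3]),np.sin(p[3]); lk=p[:3]+140*np.array([-q,c,0]); print("lock",lk)
# draw overlay
W=lambda m:np.array(m)@np.array([[c,q,0],[-q,c,0],[0,0,1]])+p[:3]
for n in("top","side"):
    im=cv2.imread(f"pics/{n}0.png"); im=cv2.resize(im,None,fx=4,fy=4,interpolation=3)
    for poly in([[-20,-34,0],[20,-34,0],[20,34,0],[10,34,0],[10,152,0],[-10,152,0],[-10,34,0],[-20,34,0]],[[-37,-46,0],[37,-46,0],[37,186,0],[-37,186,0]]):
        uv=(proj(n,W(np.array(poly,float)))+.5)*4-.5
        cv2.polylines(im,[np.int32(uv.round())],True,(0,0,255),1)
    ctr=np.int32(uv.mean(0)); im=im[max(ctr[1]-300,0):ctr[1]+300,max(ctr[0]-300,0):ctr[0]+300]; cv2.imwrite(f"pics/ov_{n}.png",im)
st=get_state(); print(R.from_rotvec(st["tool_rot"]).as_matrix(), st["t"])
E
```

```text
stud [ 470.16 -171.26   39.06   -2.3 ] 
 [[ 1.43 -0.84]
 [ 0.25  1.62]
 [-0.26  0.  ]
 [-0.77 -1.22]
 [-0.33 -0.15]
 [ 0.27 -0.27]
 [-0.18 -0.63]
 [ 0.17  0.3 ]
 [-0.33 -0.33]
 [-0.76  0.  ]
 [ 0.01 -0.59]
 [ 0.38  0.6 ]
 [-0.31  0.66]
 [ 0.2   0.45]]
rail [474.49  67.48  25.64  -0.09] 
 [[ 0.1  -1.21]
 [-0.92 -0.22]
 [-0.05  0.24]
 [ 0.22  1.26]
 [-0.86 -0.33]
 [-0.37  0.25]
 [ 1.34 -0.18]
 [ 0.35  0.63]]
lock [486.38 206.97  25.64]
[[ 0.35 -0.94  0.  ]
 [-0.94 -0.35  0.  ]
 [-0.   -0.   -1.  ]] 0.5
```

View pics/ov_top.png

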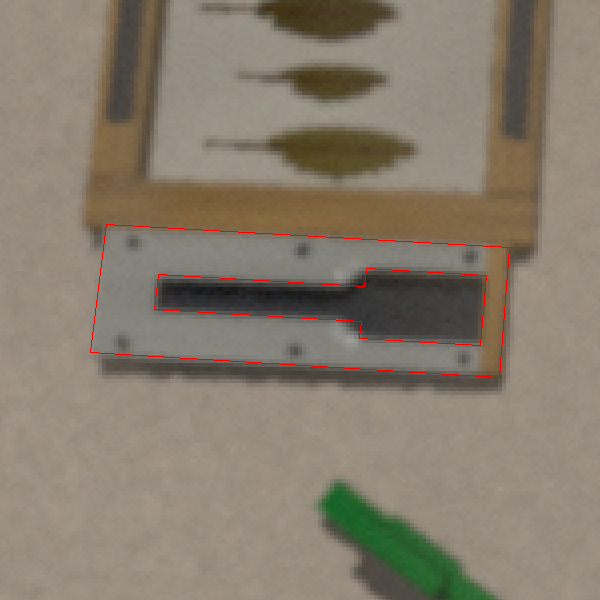

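View pics/ov_side.png

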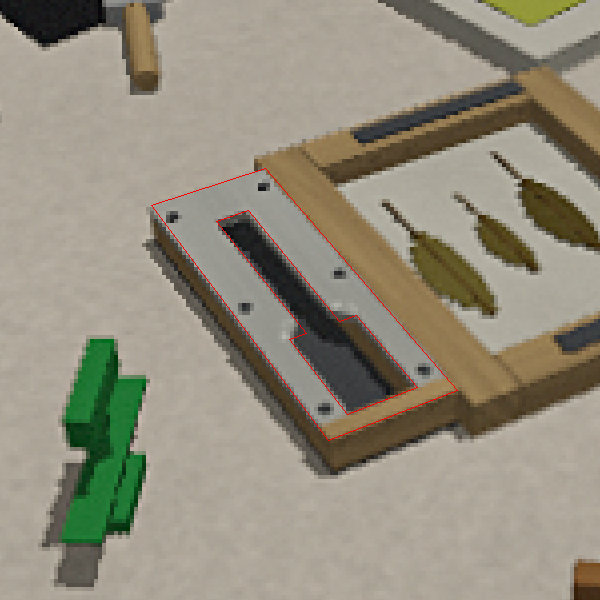

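```bash
cat > go.py <<'E'
from h import *
np.set_printoptions(precision=4,suppress=True)
def plan(pos,yaw,n=1,say=""):
    s=get_state(); A=R.from_rotvec(s["tool_rot"]); d=A.as_matrix().T@(np.array(pos)-s["ee_pos"])/200
    c,q=np.cos(yaw),np.sin(yaw); B=R.from_matrix(np.array([[c,q,0],[q,-c,0],[0,0,-1]]).T)
    dr=(A.inv()*B).as_rotvec()/.1
    x=A.as_matrix()[:,0]
    print(say,"t",round(s["t"],2),"pos",s["ee_pos"],"yaw",np.arctan2(x[1],x[0]),"slide/row",d/n,"dr tot",dr,"|mm|",np.linalg.norm(d)*200,"w",s["gripper_width"],"F",s["wrist_force"],"q",s["joint_positions"])
E
python3 -c "
from go import *
plan([470,-171,230],.84,16)
plan([470,-171,230],-1.21,16)"
```

```text
t 0.5 pos [ 227.6831 -608.8082  303.8773] yaw -1.2129733347478104 slide/row [-0.1016 -0.1188  0.0231] dr tot [ -0.0009  -0.0006 -20.5297] |mm| 505.8175053320822 w 85.37926640217427 F [ 0.5278 -0.4741  0.2905] q [ 1.4762  0.5009 -0.427   1.5504  0.2208  1.1383 -0.2103]
 t 0.5 pos [ 227.6831 -608.8082  303.8773] yaw -1.2129733347478104 slide/row [-0.1016 -0.1188  0.0231] dr tot [-0.0008  0.0004 -0.0297] |mm| 505.8175053320822 w 85.37926640217427 F [ 0.5278 -0.4741  0.2905] q [ 1.4762  0.5009 -0.427   1.5504  0.2208  1.1383 -0.2103]
```

Emit:
send_rows(
  slide=[
    [-0.1,-0.12,0.02],
    [-0.1,-0.12,0.02],
    [-0.1,-0.12,0.02],
    [-0.1,-0.12,0.02],
    [-0.1,-0.12,0.02],
    [-0.1,-0.12,0.02],
    [-0.1,-0.12,0.02],
    [-0.1,-0.12,0.02],
  ],
  dr=[
    [0,0,0],
    [0,0,0],
    [0,0,0],
    [0,0,0],
    [0,0,0],
    [0,0,0],
    [0,0,0],
    [0,0,0],
  ],
  claw=[85,85,85,85,85,85,85,85],
)

```text
t: 1.5
ee_pos: [352.0, -390.9, 272.1]
tool_rot: [2.581, -1.791, 0.001]
wrist_force: [-0.1, -1.1, -0.1]
gripper_width: 85.2
```

Emit:
send_rows(
  slide=[
    [-0.1,-0.12,0.02],
    [-0.1,-0.12,0.02],
    [-0.1,-0.12,0.02],
    [-0.1,-0.12,0.02],
    [-0.1,-0.12,0.02],
    [-0.1,-0.12,0.02],
    [-0.1,-0.12,0.02],
    [-0.1,-0.12,0.02],
  ],
  dr=[
    [0,0,0],
    [0,0,0],
    [0,0,0],
    [0,0,0],
    [0,0,0],
    [0,0,0],
    [0,0,0],
    [0,0,0],
  ],
  claw=[85,85,85,85,85,85,85,85],
)

```text
t: 2.5
ee_pos: [475.8, -173.8, 240.0]
tool_rot: [2.581, -1.791, 0.001]
wrist_force: [-0.1, -0.6, 0.5]
gripper_width: 84.8
```

Emit:
send_rows(
  slide=[
    [0,0,0],
    [0,0,0],
    [0,0,0],
    [0,0,0],
    [0,0,0],
    [0,0,0],
    [0,0,0],
    [0,0,0],
  ],
  dr=[
    [0,0,-1],
    [0,0,-1],
    [0,0,-1],
    [0,0,-1],
    [0,0,-1],
    [0,0,-1],
    [0,0,-1],
    [0,0,-1],
  ],
  claw=[85,85,85,85,85,85,85,85],
)

```text
t: 3.5
ee_pos: [475.3, -174.7, 240.1]
tool_rot: [3.076, -0.639, 0.001]
wrist_force: [0.1, 0.1, 0.8]
gripper_width: 85.0
```

Emit:
send_rows(
  slide=[
    [0,0,0],
    [0,0,0],
    [0,0,0],
    [0,0,0],
    [0,0,0],
    [0,0,0],
    [0,0,0],
    [0,0,0],
  ],
  dr=[
    [0,0,-1],
    [0,0,-1],
    [0,0,-1],
    [0,0,-1],
    [0,0,-1],
    [0,0,-1],
    [0,0,-1],
    [0,0,-1],
  ],
  claw=[85,85,85,85,85,85,85,85],
)

```text
t: 4.5
ee_pos: [475.3, -174.8, 240.1]
tool_rot: [3.082, 0.609, 0.0]
wrist_force: [-1.7, -0.4, 0.7]
gripper_width: 85.2
```

```bash
python3 -c "
from go import *
plan([470,-171,230],.84,4)"
```

```text
t 4.5 pos [ 475.3479 -174.7595  240.0939] yaw 0.3901196368341126 slide/row [-0.0044 -0.0069  0.0126] dr tot [ 0.0054 -0.0001 -4.4988] |mm| 12.025874870322443 w 85.21269184131859 F [-1.711  -0.4191  0.6937] q [ 1.0834  0.4622 -0.9689  1.9552  0.4643  0.9643  0.2794]
```

Emit:
send_rows(
  slide=[
    [0,0,0],
    [0,0,0],
    [0,0,0],
    [0,0,0],
    [0,0,0],
    [0,0,0],
  ],
  dr=[
    [0,0,-1],
    [0,0,-1],
    [0,0,-1],
    [0,0,-1],
    [0,0,-0.5],
    [0,0,0],
  ],
  claw=[85,85,85,85,85,85],
)

```text
t: 5.25
ee_pos: [475.3, -174.8, 240.0]
tool_rot: [2.871, 1.276, 0.0]
wrist_force: [-0.3, -0.0, -0.8]
gripper_width: 85.6
```

```bash
python3 - <<'E'
from go import *
plan([470,-171,126],.84,1)
im=snapshot("side"); cv2.imwrite("pics/s1.png",cv2.resize(im[150:300,230:430,::-1],None,fx=4,fy=4,interpolation=3))
im=snapshot("top"); cv2.imwrite("pics/t1.png",cv2.resize(im[130:280,230:430,::-1],None,fx=4,fy=4,interpolation=3))
E
```

```text
t 5.25 pos [ 475.3045 -174.773   239.9723] yaw 0.8362071341010483 slide/row [-0.0039 -0.0324  0.5699] dr tot [ 0.0015 -0.0014 -0.0379] |mm| 114.15806595703901 w 85.60158387771537 F [-0.3278 -0.0376 -0.7853] q [ 1.1516  0.5125 -1.0721  1.9536  0.5386  0.9964  0.6618]
```

View pics/s1.png

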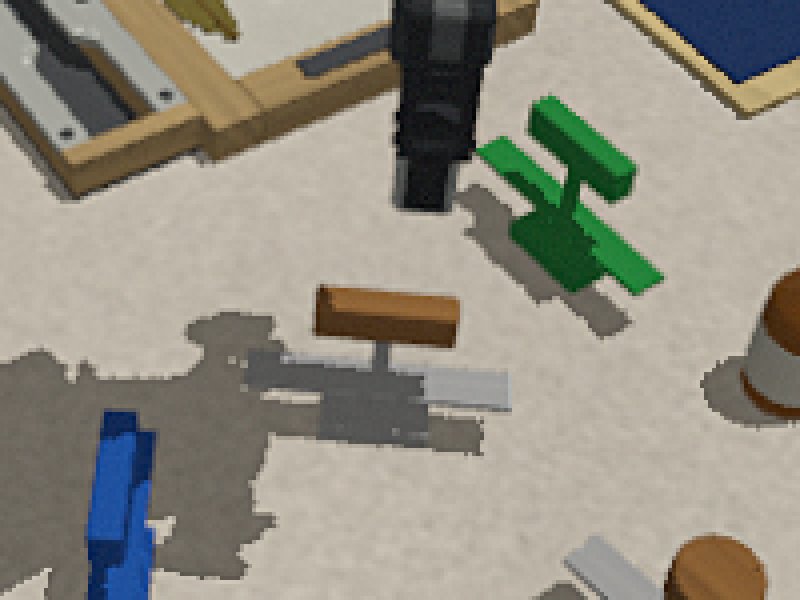

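```bash
python3 - <<'E'
from go import *
print((proj("side",[[470.2,-171.3,82],[470.2,-171.3,62],[475.3,-174.8,180]])-[230,150])*4)
E
```

```text
[[385.4997 297.7597]
 [381.743  329.3373]
 [422.8084 121.191 ]]
```

Emit:
send_rows(
  slide=[
    [0,-0.03,0.1],
    [0,0,0.2],
    [0,0,0.1],
    [0,0,0],
  ],
  dr=[
    [0,0,0],
    [0,0,0],
    [0,0,0],
    [0,0,0],
  ],
  claw=[85,85,85,85],
)

```text
t: 5.85
ee_pos: [470.1, -170.2, 159.0]
tool_rot: [-2.868, -1.276, 0.002]
wrist_force: [0.1, -0.3, 1.0]
gripper_width: 84.8
```

```bash
python3 - <<'E'
from go import *
plan([470,-171,126],.84,1)
im=snapshot("side"); cv2.imwrite("pics/s2.png",cv2.resize(im[150:300,230:430,::-1],None,fx=4,fy=4,interpolation=3))
E
```

```text
t 5.85 pos [ 470.1463 -170.1978  158.9502] yaw 0.8371709986440378 slide/row [-0.0034  0.0026  0.1647] dr tot [-0.0256  0.006  -0.0283] |mm| 32.96027952589882 w 84.75802909062875 F [ 0.0641 -0.342   1.0108] q [ 1.0524  0.6151 -0.9556  2.0213  0.6713  0.858   0.5516]
```

View pics/s2.png

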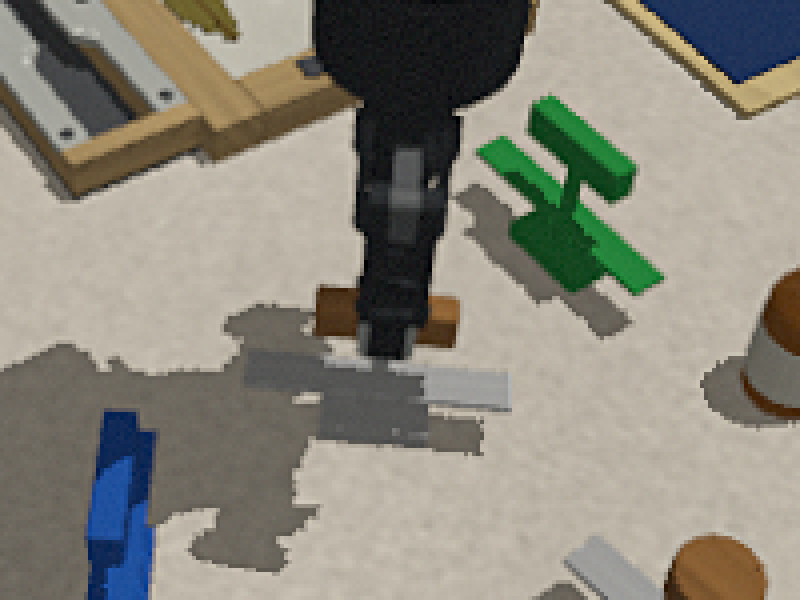

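The near finger at crop (388,330) sits centred on the bar handle (centre 388,315). Lower and close.

Emit:
send_rows(
  slide=[
    [0,0,0.1],
    [0,0,0.06],
    [0,0,0],
    [0,0,0],
    [0,0,0],
    [0,0,0],
    [0,0,0],
  ],
  dr=[
    [0,0,0],
    [0,0,0],
    [0,0,0],
    [0,0,0],
    [0,0,0],
    [0,0,0],
    [0,0,0],
  ],
  claw=[85,85,50,20,5,5,5],
  newtons=60,
)

```text
t: 6.78
ee_pos: [470.9, -170.8, 128.2]
tool_rot: [2.87, 1.276, 0.0]
wrist_force: [-1.2, -1.0, 3.3]
gripper_width: 12.9
```

Emit:
send_rows(
  slide=[
    [0,0,0],
    [0,0,0],
    [0,0,0],
    [0,0,0],
  ],
  dr=[
    [0,0,0],
    [0,0,0],
    [0,0,0],
    [0,0,0],
  ],
  claw=[5,5,5,5],
)

```text
t: 7.28
ee_pos: [471.0, -170.8, 128.2]
tool_rot: [2.87, 1.276, -0.0]
wrist_force: [-1.8, -1.2, 5.0]
gripper_width: 13.3
```

Emit:
send_rows(
  slide=[
    [0,0,-0.05],
    [0,0,-0.15],
    [0,0,-0.15],
    [0,0,-0.05],
    [0,0,0],
    [0,0,0],
  ],
  dr=[
    [0,0,0],
    [0,0,0],
    [0,0,0],
    [0,0,0],
    [0,0,0],
    [0,0,0],
  ],
  claw=[5,5,5,5,5,5],
)

```text
t: 8.02
ee_pos: [470.0, -170.6, 206.9]
tool_rot: [-2.869, -1.276, 0.002]
wrist_force: [-0.2, -0.4, -2.5]
gripper_width: 12.9
```

```bash
python3 - <<'E'
from go import *
plan([474.5,67.5,208],-.085,1)
im=snapshot("side"); cv2.imwrite("pics/s3.png",cv2.resize(im[100:300,230:430,::-1],None,fx=3,fy=3,interpolation=3))
E
```

```text
t 8.03 pos [ 470.0145 -170.5841  206.8788] yaw 0.8368104652571896 slide/row [ 0.8989 -0.7807 -0.0049] dr tot [-0.0122  0.0134  9.2181] |mm| 238.12903530359696 w 12.906965175920849 F [-0.2495 -0.3731 -2.5035] q [ 1.1149  0.5473 -1.0302  1.9929  0.5868  0.9361  0.6172]
```

View pics/s3.png

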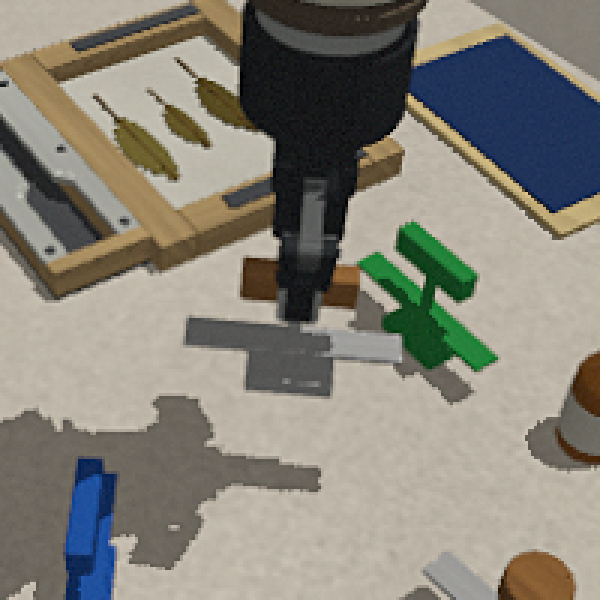

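It's held level. Now across to above the pocket, then turn.

Emit:
send_rows(
  slide=[
    [0.1,-0.08,0],
    [0.15,-0.13,0],
    [0.15,-0.13,0],
    [0.15,-0.13,0],
    [0.15,-0.13,0],
    [0.12,-0.11,0],
    [0.08,-0.07,0],
    [0,0,0],
  ],
  dr=[
    [0,0,0],
    [0,0,0],
    [0,0,0],
    [0,0,0],
    [0,0,0],
    [0,0,0],
    [0,0,0],
    [0,0,0],
  ],
  claw=[5,5,5,5,5,5,5,5],
)

```text
t: 9.07
ee_pos: [474.9, 69.6, 207.4]
tool_rot: [-2.867, -1.282, 0.001]
wrist_force: [-0.1, -0.2, -2.4]
gripper_width: 12.9
```

Emit:
send_rows(
  slide=[
    [0,0,0],
    [0,0,0],
    [0,0,0],
    [0,0,0],
    [0,0,0],
    [0,0,0],
    [0,0,0],
    [0,0,0],
  ],
  dr=[
    [0,0,1],
    [0,0,1],
    [0,0,1],
    [0,0,1],
    [0,0,1],
    [0,0,1],
    [0,0,1],
    [0,0,1],
  ],
  claw=[5,5,5,5,5,5,5,5],
)

```text
t: 10.07
ee_pos: [475.2, 66.0, 207.2]
tool_rot: [3.141, 0.05, -0.002]
wrist_force: [-0.3, 0.6, -2.2]
gripper_width: 13.2
```

Emit:
send_rows(
  slide=[
    [0,0,0],
    [0,0,0],
    [0,0,0],
    [0,0,0],
  ],
  dr=[
    [0,0,1],
    [0,0,0.2],
    [0,0,0],
    [0,0,0],
  ],
  claw=[5,5,5,5],
)

```text
t: 10.58
ee_pos: [475.4, 67.3, 207.7]
tool_rot: [3.139, -0.129, -0.001]
wrist_force: [-0.0, -0.6, -3.2]
gripper_width: 12.8
```

```bash
python3 - <<'E'
from go import *
plan([474.5,67.5,208],-.085,1)
im=snapshot("side"); cv2.imwrite("pics/s4.png",cv2.resize(im[60:210,170:320,::-1],None,fx=4,fy=4,interpolation=3))
im=snapshot("top"); cv2.imwrite("pics/t4.png",cv2.resize(im[130:280,120:270,::-1],None,fx=4,fy=4,interpolation=3))
E
```

```text
t 10.57 pos [475.4108  67.2741 207.7391] yaw -0.08213346611709846 slide/row [-0.0046 -0.0008 -0.0013] dr tot [0.0005 0.0037 0.0287] |mm| 0.9740064730844717 w 12.815645692122308 F [-0.0188 -0.6303 -3.2474] q [ 0.5024  0.4208 -0.8348  2.0425  0.4141  0.8515 -0.651 ]
```

View pics/s4.png

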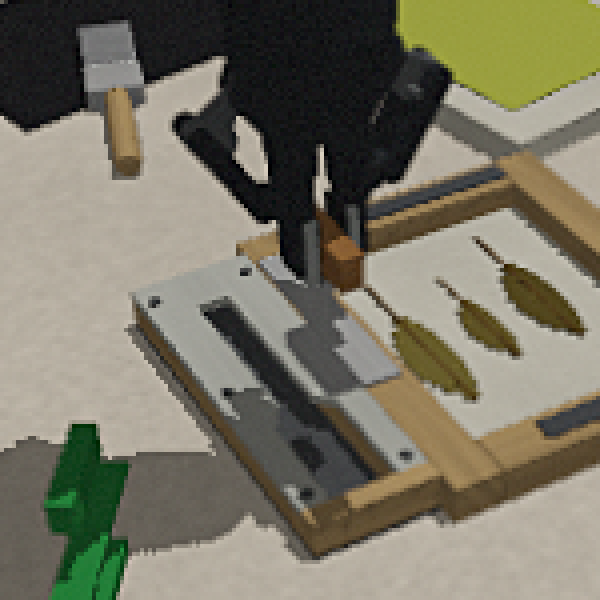

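View pics/t4.png

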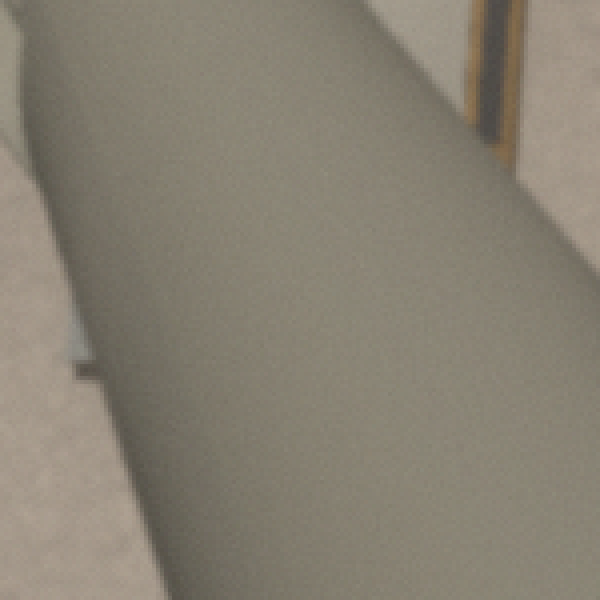

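```bash
cat > ov.py <<'E'
from go import *
def ov(im,off,s,c,yaw,box):
    q,k=np.sin(yaw),np.cos(yaw); Rz=np.array([[k,-q,0],[q,k,0],[0,0,1]])
    for hx,hy,z0,z1,col in((12,24,-41,-31,(0,0,255)),(10,58,-13,-9,(255,0,0)),(7,30,21,41,(0,255,0))):
        for z in(z0,z1):
            m=np.array([[-hx,-hy,z],[hx,-hy,z],[hx,hy,z],[-hx,hy,z]],float)@Rz.T+c
            uv=(proj("side",m)-off+.5)*s-.5; cv2.polylines(im,[np.int32(uv.round())],True,col,1)
E
python3 - <<'E'
from ov import *
im=cv2.imread("pics/s4.png"); ov(im,[170,60],4,[475.4,67.3,120.5],-.082,0); cv2.imwrite("pics/s4o.png",im)
E
```

```text
(no output)
```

View pics/s4o.png

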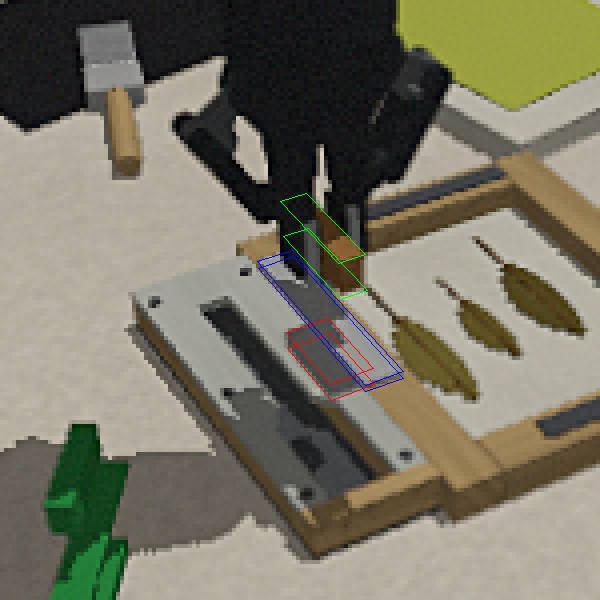

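Overlay matches the held part to about 1 mm. Lower to just above the pocket.

Emit:
send_rows(
  slide=[
    [-0.005,0,0.1],
    [0,0,0.1],
    [0,0,0.04],
    [0,0,0],
    [0,0,0],
  ],
  dr=[
    [0,0,0],
    [0,0,0],
    [0,0,0],
    [0,0,0],
    [0,0,0],
  ],
  claw=[5,5,5,5,5],
)

```text
t: 11.3
ee_pos: [475.0, 67.9, 160.5]
tool_rot: [-3.139, 0.13, -0.002]
wrist_force: [0.2, -0.8, -2.9]
gripper_width: 13.2
```

```bash
python3 - <<'E'
from ov import *
plan([474.5,67.5,135],-.085,1)
im=snapshot("side"); im=cv2.resize(im[60:210,170:320,::-1],None,fx=4,fy=4,interpolation=3)
im0=im.copy(); s=get_state(); c=s["ee_pos"]-[0,0,87.2]; ov(im,[170,60],4,c,-.085,0); cv2.imwrite("pics/s5.png",im)
E
```

```text
t 11.3 pos [474.9823  67.9195 160.5189] yaw -0.08272031158719485 slide/row [-0.0024  0.0023  0.1276] dr tot [-0.0033 -0.0104  0.0228] |mm| 25.526943825363908 w 13.177880293821449 F [ 0.1797 -0.7927 -2.9284] q [ 0.4417  0.4962 -0.7718  2.0739  0.5019  0.7618 -0.7264]
```

View pics/s5.png

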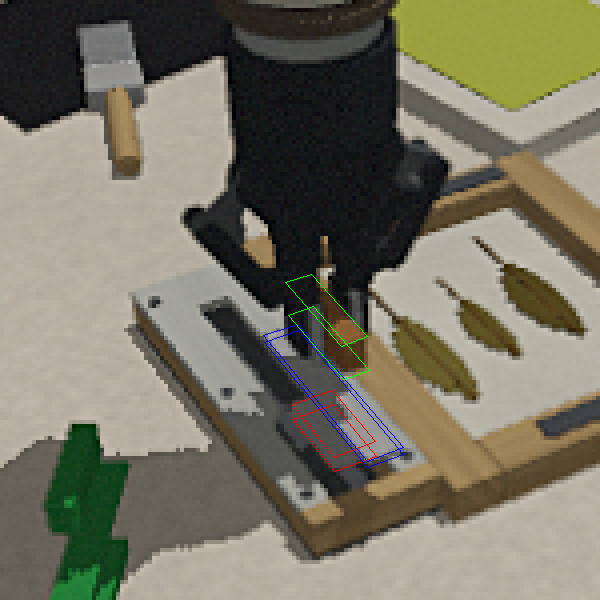

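Emit:
send_rows(
  slide=[
    [0,0,0.03],
    [0,0,0.03],
    [0,0,0],
  ],
  dr=[
    [0,0,0],
    [0,0,0],
    [0,0,0],
  ],
  claw=[5,5,5],
)

```text
t: 11.72
ee_pos: [474.0, 67.5, 147.3]
tool_rot: [3.139, -0.13, -0.002]
wrist_force: [-0.2, 0.7, -2.1]
gripper_width: 13.0
```

Emit:
send_rows(
  slide=[
    [0,0,0.04],
    [0,0,0.025],
    [0,0,0],
  ],
  dr=[
    [0,0,0],
    [0,0,0],
    [0,0,0],
  ],
  claw=[5,5,5],
)

```text
t: 12.1
ee_pos: [474.1, 67.6, 134.3]
tool_rot: [3.139, -0.13, -0.002]
wrist_force: [0.3, 1.0, -1.7]
gripper_width: 12.9
```

```bash
python3 - <<'E'
from ov import *
plan([486.4,207,135],-.085,1)
im=snapshot("side"); im=cv2.resize(im[60:210,170:320,::-1],None,fx=4,fy=4,interpolation=3)
cv2.imwrite("pics/s6.png",im)
E
```

```text
t 12.1 pos [474.1171  67.633  134.3485] yaw -0.08284249418867962 slide/row [ 0.0035 -0.6995 -0.0033] dr tot [0.0008 0.0113 0.0216] |mm| 139.90876773512713 w 12.900477097460755 F [ 0.3417  1.0496 -1.6661] q [ 0.4074  0.5391 -0.7323  2.0865  0.5501  0.7155 -0.7665]
```

View pics/s6.png

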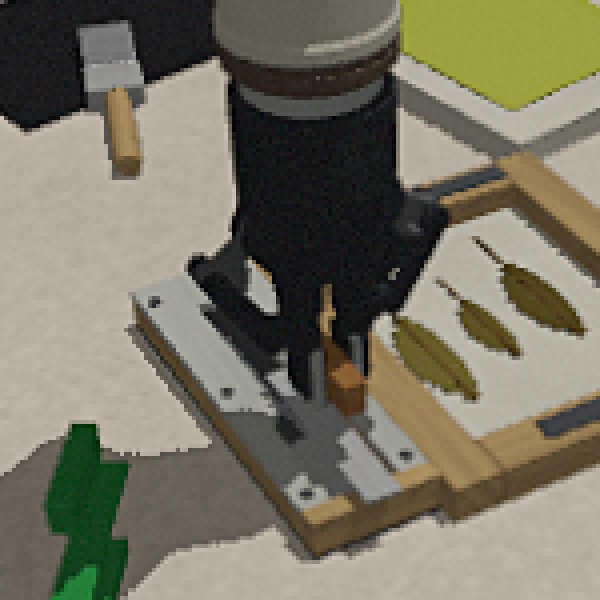

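The foot is in the pocket with no contact force. Slide.

Emit:
send_rows(
  slide=[
    [0,-0.05,0],
    [0,-0.07,0],
    [0,-0.07,0],
    [0,-0.07,0],
    [0,0,0],
  ],
  dr=[
    [0,0,0],
    [0,0,0],
    [0,0,0],
    [0,0,0],
    [0,0,0],
  ],
  claw=[5,5,5,5,5],
)

```text
t: 12.78
ee_pos: [478.8, 121.6, 135.1]
tool_rot: [-3.138, 0.126, -0.001]
wrist_force: [0.0, 0.4, -2.8]
gripper_width: 13.1
```

```bash
python3 - <<'E'
from ov import *
plan([486.4,207,135],-.085,1)
E
```

```text
t 12.78 pos [478.8404 121.5663 135.1249] yaw -0.08001780812232683 slide/row [ 0.0035 -0.4288  0.0011] dr tot [-0.0113 -0.005   0.0498] |mm| 85.7676092344485 w 13.064356265756233 F [ 0.0177  0.3832 -2.7706] q [ 0.2941  0.5588 -0.7308  2.0521  0.556   0.7329 -0.8681]
```

Emit:
send_rows(
  slide=[
    [0.002,-0.07,0],
    [0.002,-0.07,0],
    [0,-0.07,0],
    [0,-0.07,0],
    [0,-0.07,0],
    [0,-0.05,0],
    [0,-0.02,0],
    [0,0,0],
  ],
  dr=[
    [0,0,0],
    [0,0,0],
    [0,0,0],
    [0,0,0],
    [0,0,0],
    [0,0,0],
    [0,0,0],
    [0,0,0],
  ],
  claw=[5,5,5,5,5,5,5,5],
)

```text
t: 13.78
ee_pos: [486.5, 203.2, 134.8]
tool_rot: [3.139, -0.13, -0.0]
wrist_force: [0.4, 0.4, -2.6]
gripper_width: 12.9
```

```bash
python3 - <<'E'
from ov import *
plan([486.4,207,135],-.085,1)
im=snapshot("side"); im=cv2.resize(im[60:210,170:320,::-1],None,fx=4,fy=4,interpolation=3)
cv2.imwrite("pics/s7.png",im)
im=snapshot("top"); cv2.imwrite("pics/t7.png",cv2.resize(im[130:280,120:270,::-1],None,fx=4,fy=4,interpolation=3))
E
```

```text
t 13.78 pos [486.5294 203.1829 134.8482] yaw -0.08270628241733724 slide/row [-0.0022 -0.019  -0.0008] dr tot [0.0024 0.0007 0.0229] |mm| 3.8223260776943575 w 12.948473350508827 F [ 0.3789  0.3948 -2.5918] q [ 0.1244  0.6054 -0.7203  1.9722  0.5668  0.7745 -1.0105]
```

View pics/s7.png

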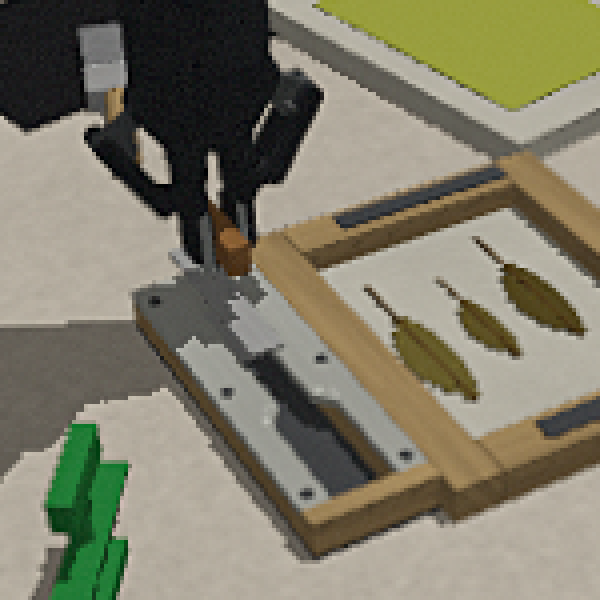

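Emit:
send_rows(
  slide=[
    [0,-0.019,0],
    [0,0,0],
    [0,0,0],
    [0,0,0],
    [0,0,0],
    [0,0,0],
    [0,0,0],
    [0,0,0],
  ],
  dr=[
    [0,0,0],
    [0,0,0],
    [0,0,-0.5],
    [0,0,-0.7],
    [0,0,-0.8],
    [0,0,-0.8],
    [0,0,-0.8],
    [0,0,0],
  ],
  claw=[5,5,5,5,5,5,5,5],
)

```text
t: 14.88
ee_pos: [486.9, 206.7, 134.8]
tool_rot: [-3.112, -0.432, 0.0]
wrist_force: [-0.0, 0.0, -2.5]
gripper_width: 13.2
```

```bash
python3 - <<'E'
from ov import *
plan([486.4,207,135],-.085+np.pi/2,1)
print(get_state()["moment"])
im=snapshot("side"); im=cv2.resize(im[60:210,170:320,::-1],None,fx=4,fy=4,interpolation=3)
cv2.imwrite("pics/s8.png",im)
E
```

```text
t 14.88 pos [486.9407 206.6906 134.8486] yaw 0.27596822911925895 slide/row [-0.0022 -0.0022 -0.0008] dr tot [ -0.002    0.0003 -12.0983] |mm| 0.6411522700536343 w 13.178709498529223 F [-0.0216  0.0058 -2.4729] q [ 0.1769  0.6397 -0.802   1.9662  0.6363  0.8064 -0.7122]
[-0.0051 -0.0368 -0.0151]
```

View pics/s8.png

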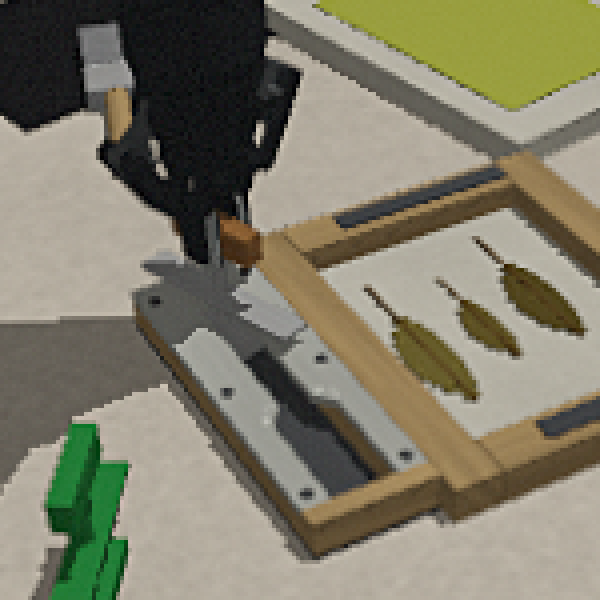

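Turning freely, no forces.

Emit:
send_rows(
  slide=[
    [0,0,0],
    [0,0,0],
    [0,0,0],
    [0,0,0],
    [0,0,0],
    [0,0,0],
    [0,0,0],
    [0,0,0],
  ],
  dr=[
    [0,0,-0.8],
    [0,0,-0.8],
    [0,0,-0.8],
    [0,0,-0.8],
    [0,0,-0.8],
    [0,0,-0.8],
    [0,0,-0.8],
    [0,0,0],
  ],
  claw=[5,5,5,5,5,5,5,5],
)

```text
t: 15.92
ee_pos: [486.9, 206.8, 134.8]
tool_rot: [-2.872, -1.274, 0.0]
wrist_force: [-0.3, 0.2, -2.5]
gripper_width: 13.3
```

Emit:
send_rows(
  slide=[
    [0,0,0],
    [0,0,0],
    [0,0,0],
    [0,0,0],
    [0,0,0],
    [0,0,0],
    [0,0,0],
    [0,0,0],
  ],
  dr=[
    [0,0,-0.8],
    [0,0,-0.8],
    [0,0,-0.8],
    [0,0,-0.8],
    [0,0,-0.8],
    [0,0,-0.8],
    [0,0,-0.8],
    [0,0,0],
  ],
  claw=[5,5,5,5,5,5,5,5],
)

```text
t: 16.92
ee_pos: [486.9, 206.8, 134.8]
tool_rot: [-2.409, -2.017, 0.0]
wrist_force: [-0.0, -0.0, -2.0]
gripper_width: 13.2
```

```bash
python3 - <<'E'
from ov import *
plan([486.4,207,132],-.085+np.pi/2,1)
print(get_state()["moment"])
im=snapshot("side"); im=cv2.resize(im[60:210,170:320,::-1],None,fx=4,fy=4,interpolation=3)
cv2.imwrite("pics/s9.png",im)
E
```

```text
t 16.93 pos [486.8945 206.8001 134.8132] yaw 1.3941453119458795 slide/row [ 0.0006 -0.0026  0.0141] dr tot [-0.0018  0.0006 -0.9165] |mm| 2.8633402992659978 w 13.233177459336233 F [-0.0425 -0.0324 -1.9797] q [ 0.3304  0.7647 -1.036   1.962   0.8411  0.9257  0.2491]
[ 0.0555 -0.0861  0.028 ]
```

View pics/s9.png

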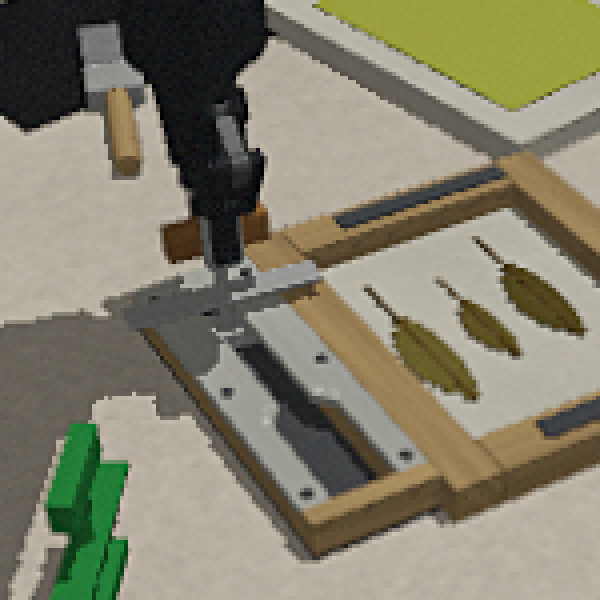

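Emit:
send_rows(
  slide=[
    [0,0,0],
    [0,0,0],
    [0,0,0.005],
    [0,0,0.005],
    [0,0,0],
  ],
  dr=[
    [0,0,-0.5],
    [0,0,-0.4],
    [0,0,0],
    [0,0,0],
    [0,0,0],
  ],
  claw=[5,5,5,5,5],
)

```text
t: 17.6
ee_pos: [486.8, 206.9, 132.8]
tool_rot: [-2.313, -2.126, 0.0]
wrist_force: [-1.1, 0.5, -1.9]
gripper_width: 12.9
```

Emit:
send_rows(
  slide=[
    [0,0,0.003],
    [0,0,0],
    [0,0,0],
  ],
  dr=[
    [0,0,0],
    [0,0,0],
    [0,0,0],
  ],
  claw=[5,5,5],
)

```text
t: 17.98
ee_pos: [486.9, 206.9, 132.4]
tool_rot: [2.313, 2.126, 0.0]
wrist_force: [0.8, 0.0, -1.7]
gripper_width: 13.0
```

Emit:
send_rows(
  slide=[
    [0,0,0.004],
    [0,0,0],
    [0,0,0],
  ],
  dr=[
    [0,0,0],
    [0,0,0],
    [0,0,0],
  ],
  claw=[5,5,5],
)

```text
t: 18.35
ee_pos: [487.0, 207.0, 132.2]
tool_rot: [2.312, 2.126, 0.0]
wrist_force: [-1.4, -1.7, 5.7]
gripper_width: 13.1
```

Emit:
send_rows(
  slide=[
    [0,0,0.004],
    [0,0,0],
    [0,0,0],
  ],
  dr=[
    [0,0,0],
    [0,0,0],
    [0,0,0],
  ],
  claw=[5,5,5],
)

```text
t: 18.73
ee_pos: [487.0, 207.2, 132.2]
tool_rot: [2.311, 2.126, 0.0]
wrist_force: [-4.3, -3.6, 13.1]
gripper_width: 13.1
```

Seated on the floor at TCP z 132.2, as predicted. Relax and release.

Emit:
send_rows(
  slide=[
    [0,0,-0.006],
    [0,0,0],
    [0,0,0],
    [0,0,0],
    [0,0,0],
    [0,0,0],
  ],
  dr=[
    [0,0,0],
    [0,0,0],
    [0,0,0],
    [0,0,0],
    [0,0,0],
    [0,0,0],
  ],
  claw=[5,5,16,20,40,50],
)

```text
t: 19.48
ee_pos: [486.9, 207.0, 131.9]
tool_rot: [-2.312, -2.126, -0.0]
wrist_force: [0.3, -0.2, 0.0]
gripper_width: 49.9
```

Emit:
send_rows(
  slide=[
    [0,0,-0.05],
    [0,0,-0.1],
    [0,0,-0.2],
    [0,0,-0.2],
    [0,0,0],
  ],
  dr=[
    [0,0,0],
    [0,0,0],
    [0,0,0],
    [0,0,0],
    [0,0,0],
  ],
  claw=[50,50,50,50,50],
)

```text
t: 20.1
ee_pos: [488.4, 208.4, 246.2]
tool_rot: [2.31, 2.125, 0.01]
wrist_force: [-0.2, 0.6, 0.0]
gripper_width: 50.0
```

```bash
python3 - <<'E'
from ov import *
plan([486.4,-50,240],-.085+np.pi/2,1)
im=snapshot("side"); im=cv2.resize(im[60:210,170:320,::-1],None,fx=4,fy=4,interpolation=3)
cv2.imwrite("pics/s10.png",im)
E
```

```text
t 20.1 pos [488.383  208.4007 246.2243] yaw 1.4872272012508334 slide/row [-1.2884  0.0978  0.0281] dr tot [ 0.0621 -0.0279  0.0142] |mm| 258.48324205659117 w 49.996590560345034 F [-0.1551  0.5691  0.0432] q [ 0.4534  0.6421 -1.2172  1.8936  0.6856  1.098   0.4495]
```

View pics/s10.png

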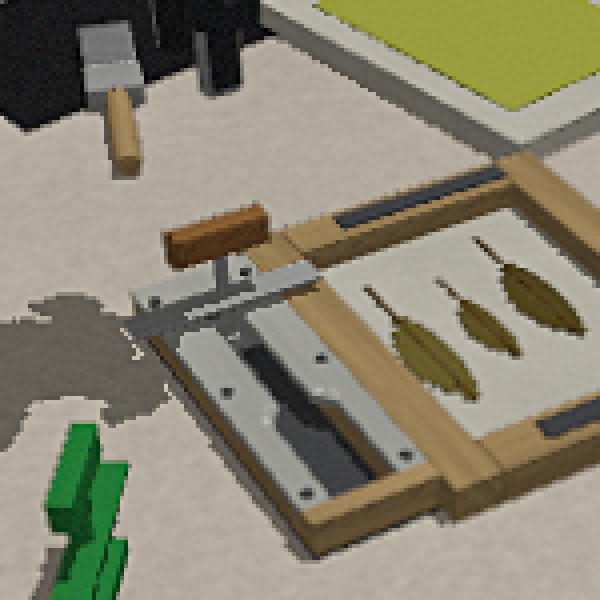

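The hold-down stands turned with its strap from (130,325) to (320,275) across the border. Clear the top camera's view for a final check.

Emit:
send_rows(
  slide=[
    [-0.15,0,-0.05],
    [-0.2,0,0],
    [-0.2,0,0],
    [-0.2,0,0],
    [-0.2,0,0],
    [-0.2,0,0],
    [-0.15,0,0],
    [0,0,0],
  ],
  dr=[
    [0,0,0],
    [0,0,0],
    [0,0,0],
    [0,0,0],
    [0,0,0],
    [0,0,0],
    [0,0,0],
    [0,0,0],
  ],
  claw=[50,50,50,50,50,50,50,50],
)

```text
t: 21.15
ee_pos: [464.4, -54.9, 251.1]
tool_rot: [-2.317, -2.12, 0.003]
wrist_force: [-1.1, 0.1, -0.4]
gripper_width: 49.9
```

```bash
python3 - <<'E'
from ov import *
im=snapshot("top"); cv2.imwrite("pics/t11.png",im[:,:,::-1])
im=snapshot("side"); im=cv2.resize(im[60:210,170:320,::-1],None,fx=4,fy=4,interpolation=3)
ov(im,[170,60],4,[486.9,207,45],-.085+np.pi/2,0);cv2.imwrite("pics/s11.png",im)
E
```

```text
(no output)
```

View pics/t11.png

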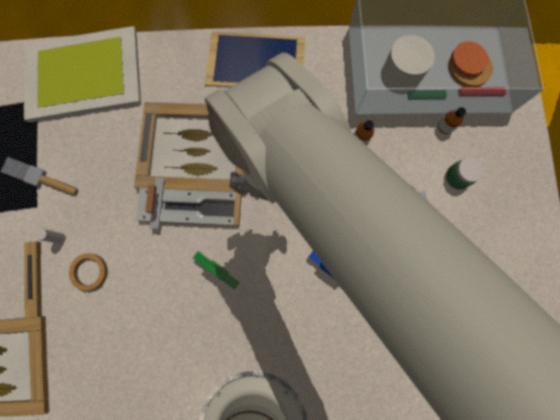

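View pics/s11.png

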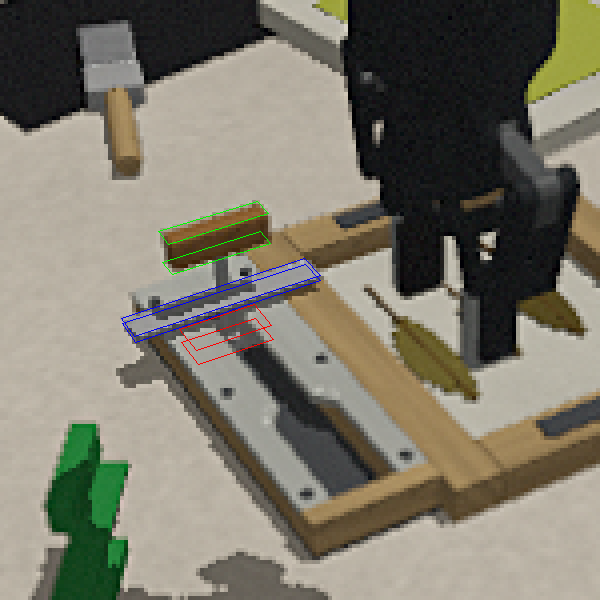

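```bash
python3 -c "
from station import *
print(sign_off())"
```

```text
the job is handed in; nothing more can be done
None
```

The frame is locked down with the wood-and-steel bar-handle hold-down, and the job was handed in at about 21 s. I lowered its foot into the pocket, slid it about 140 mm to the closed end, gave it a quarter turn, set it on the floor and let go.

- **Position:** the last side picture matches the model of the turned hold-down at the locking place to about 1 mm. The strap lies across the frame's border, and both pictures show it there.
- **Forces:** the highest wrist force I read was about 14 N, when I pressed the foot onto the floor. Nothing caught during the slide or the turn.
- **At hand-in:** the gripper was well clear and touching nothing.
- **Not fully checked:** the arm hid the round-knob hold-down in the last top picture, and I did not take a separate look at it. The arm never went low near it.
- **Small disagreement:** the first camera fit put the hold-down's reference point at 39 mm up instead of 41 mm, which is within calibration error.

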